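Hook a dropped jar band out from under the serving guard

ROBOT

A 6-joint arm with a two-finger parallel gripper is mounted at the origin on the work surface. World frame = base frame: x ahead of the robot, y to its left, z up, the work surface at z = 0. Lengths are in mm, angles in rad, forces in N, time in s.
With the tool pointing down it reaches from about 400 to 925 mm from the base axis. Payload 12.5 kg.
Tool frame: the origin (TCP) lies midway between the tips of the shut fingers; the grasp point (between the pads) lies 19 mm behind it; z points along the fingers, y is the direction in which the jaws open and shut (so a half turn about z gives the same grasp; the last joint's range is limited). The gripper opens to 95 mm and grips with 3 to 60 N. Pads are 20 mm wide; open, the fingers measure 119 mm over their backs; the gripper's body (75 mm by 180 mm) begins 59 mm behind the grasp point.
Start: joints at [1.133, 0.491, 1.559, -0, 1.092, -0.106], TCP at [203.575, 590.935, 214.661] pointing down, gripper open.
Joint ranges: [-3.1, 3.1], [-0.84, 2.19], [0.05, 2.79], [-1.13, 4.28], [0.06, 2.93], [-2.69, 2.69]. Speed limits (rad/s): [2.22, 2.22, 2.79, 3.14, 3.14, 3.14].

INTERFACE

Orientations are given as [roll, pitch, yaw] about the fixed x, y, z axes, in that order (R = Rz(yaw) Ry(pitch) Rx(roll)).
In Python, from cell import env, eyes, job_done, boxes_of, regions_of gives the robot as it stands.
- The arm moves only by the tool send_rows, never from a script. Its argument "plan" is text: rows parted by semicolons, each of 5 numbers parted by spaces: the shift along the tool's x, y, z in mm, then the turn about the tool's z in rad, then the finger opening in mm, from 0 to 95.1. In form: x y z roll gripper; .... A call has 1 to 8 rows; each row shifts and turns the pose as measured when the row begins, along the tool's axes as they then stand; what a row does not reach is not made up. A row lasts 1/10 s, in which the tool goes at most 50 mm and 8.59 degrees, less where a joint would pass 70% of its speed; a pose out of reach is approached as far as the arm can. A call with a gripper value outside its range is refused whole. The fingers move at their own pace and stop on an object; the grip force is fixed at half the most. Time passes only in rows, so rows that do not move let the fingers close. It gives the time, the measured TCP pose, the force and the opening at its end, in the units of the state.
- env.state(): the state, without advancing time (a new reading comes with each control period).
- eyes.read_camera(name): name is "scene" or "side" or "wrist"; returns a dict with "image" (400x640x3 uint8, red, green, blue), "vertical_fov" (degrees; the focal length in pixels is half the picture's height over the tangent of half this angle, whatever the lens; pixels are square), "cx", "cy" (the principal point, pixels), "k1" (the pictures are not rectified: a ray, as slopes to the right and down, at radius r is drawn at 1 + k1 r^2 times it, then the intrinsics apply), "extrinsics" (4x4, takes a point from camera to world coordinates). Camera axes: x right, y up, looking along -z (the intrinsics and any distortion apply to the point x, -y, -z); pixel columns grow to the right and rows downward; lengths in mm; the calibration is good to about 2 mm. A picture is of the moment at which its call begins. There is no depth.
- job_done(): hands the job in, once; it reports no verdict.
Trained networks look in a picture, given as the dict that the camera call returned (one of the last four; its "shot" number tells which), for a name from the list of things; names that differ only in an ending like _2 or _b are one class to them, and where a whole thing is asked for, a point or a joint stands for the part that bears it (a point fixed in the world has none). Each returns a list of dicts, best first, with "confidence" (0 to 1); they miss things now and then, are a little off and sometimes report something else, mostly with a low value. They report only what shows in the picture. A call takes as long as a camera call. They do not tell look-alikes from the thing itself.
- boxes_of(target, picture): "bbox" ([left, top, width, height] in pixels, round what is visible of it).
- regions_of(target, picture): "pixels" (400x640 bool, what is visible of it) and "bbox" ([left, top, width, height] in pixels, round what is visible of it).
The state is a dict: "t": time; "joints": joint angles; "qvel": joint speeds; "tau": joint torques, N m; "eef_pos": TCP position; "tcp_rot": TCP orientation; "ft_force": force on the tool from outside, world axes, zero at the start; "moment": the same for the moment, N m; "opening": opening from 0.0 (shut) to 1.0 (fully open).
Only numpy, scipy, OpenCV 4.12 (cv2) and the standard library are available. Lean on these libraries where they do the work, as an engineer would, in place of code of your own. Each camera call takes 0.05 s, during which the arm holds its last target.

TASK

A brass jar band has dropped behind the fixed wire guard on the serving tray, where a hand cannot get at it. With the blue-handled hooked rod, reach in under the guard and draw the band out flat along the tray until you feel it bear firmly against the yellow front lip, but gently: a pull of about half a kilo is plenty, the lip is brittle, so do not strain it or the guard, and do not touch the band with the gripper or disturb the glasses and other tableware. Then take the hook out of the tray and stand the rod back down on the open table, upright on its handle and hook.

Things in the scene. Friction and masses are not known exactly. Their poses are not given: they have to be found in the camera images.
- rod_grip (a point): Hooked rod, loose, 0.25 kg, standing on the table: blue block handle 90 long, 22 wide, 45 mm high, which carries nearly all the weight, and an 8 mm round steel shank that leaves its end 36 mm above its underside. This point: centre of the handle, 22.5 mm above its underside. x points along the shank to the hook, z up.
- rod_hook (a point): Bottom of the rod's hook: 305 mm along x from rod_grip the shank is bent straight down as an 8 mm thick leg that ends level with the handle's underside (22.5 mm below rod_grip), so at table height while the rod stands on the table.
- band_center (a point): Dropped brass jar band, loose, 60 g: an open ring, 68 mm outside and 57 mm inside diameter, 16 mm high, lying flat on the tray floor under the guard. This point is its centre, half-way up. It slides on the tray when pulled from inside or behind.
- bay: Black serving tray, fixed, with a steel wire guard over its rear part. Origin: table height, middle of the guard's open front; x points in under the guard, z up. Tray floor 8 mm above the table, x -125 to 169 mm, y -169 to 169 mm, with 20 mm high side and back rims. Two glasses stand on it at y = 112 to 120 and -112 to -120 mm.
- guard_bar (a point): Middle of the underside of the bar across the guard's front, 95 mm above the table; below it the front is open. The guard covers bay x 5 to 165 mm, y -165 to 165 mm; wire roof 120 mm above the table, sides and back barred. Axes as the bay.
- glass_a: Drinking glass, 70 mm wide, 85 mm high, on the tray under the guard, origin at its underside; leave it alone.
- glass_b: The other drinking glass on the tray under the guard, origin at its underside; leave it alone.
- glass_c: Drinking glass, 74 mm wide, 90 mm high, on the table beyond the tray, origin at its underside; leave it alone.
- mug: Blue mug, 80 mm wide, 90 mm high, on the table beyond the tray, origin at its underside; leave it alone.
- jar: Amber jar with white cap, 70 mm wide, 110 mm high, on the table beyond the tray, origin at its underside; leave it alone.
- spoon: Metal spoon, 180 mm long, lying on the table to the right of the rod as seen from the robot; leave it alone.
- lip_area (a point): Middle of the strip of tray floor where the brittle yellow lip stands (bay x = -105 mm, on the tray floor; axes as the bay). The lip is a straight clip-on strip along y, 5 mm thick, rising 12 mm above the tray floor. It is stiff but not always clipped on at the same place: its inner face is anywhere from 13 mm outside to 13 mm inside this point along x.
Things that resemble listed ones, but are neither listed nor needed, are in the scene too. Of the things shaped like the part that bears band_center, the brass one is meant.

How it is judged (in metres and radians):
On the way, in this order (a step that is already met when the one before it is completed fails the run):
1. the hook is reached in under the guard (x of rod_hook in the frame of bay above 0.03 m and z of rod_hook in the frame of bay below 0.09 m), for 0.1 s.
2. the band is drawn out, bearing on the lip with more than 2 N while the rod pulls it (contact force between band and lip above 2 N and contact force between rod and band above 1.5 N), for 0.2 s.
At the end, for the whole second after the job is handed in: The band lies flat on the tray with no more than 4 mm between it and the yellow lip (its centre 30 to 38 mm from the lip's inner face), and the rod stands upright, handle and hook on the table, clear of the tray; both at rest (x of band_center in the frame of lip between 0.03 and 0.038 m and height (world z) of band_center below 0.02 m and angle between each of band_center, rod_grip's own z axis and vertical below 0.1 rad and linear speed of each of band, rod below 0.01 m/s and height (world z) of rod_hook below 0.006 m and height (world z) of rod_grip below 0.027 m and contact force between rod and bay below 0.05 N); the robot touches nothing.
It fails at once if the band pressed on the brittle lip with more than 12 N (contact force between band and lip above 12 N).
It fails at once if the rod pressed on the tray, lip or guard with more than 12 N (contact force between rod and bay above 12 N).
It fails at once if the gripper or arm touched the band (contact force between any of the fingers, the arm and band above 0.3 N).
It fails at once if the gripper or arm struck the tray or guard (contact force between any of the fingers, the arm and bay above 10 N).
It fails at once if a glass, the mug, the jar or the spoon was moved more than 20 mm (distance of any of glass_a, glass_b, glass_c, mug, jar, spoon from where it was at the start of the episode above 0.02 m).
It also fails if it takes over 72 s, if anything falls off the work surface, if the arm or the gripper's body presses on something with over 40 N, if the wrist force passes 120 N, or if a joint passes its speed limit or range.

## Working session

There is one attempt and no reset: what is moved stays moved. The work goes in short steps, Python scripts to look and compute and a tool call to move; the robot and the scene stay as the last step left them, time stands still between calls to the robot, and variables do not carry over. Pictures are saved under pics/ and viewed, and the job is handed in when it is done.

Besides the shell and the picture viewer there is one more tool, called after "Call:" as name(argument=value, ...) on one line, values as JSON. send_rows: Moves the arm, as the interface text tells. Its arguments: {"type":"object","properties":{"plan":{"type":"string"}},"required":["plan"]}

```bash
mkdir -p pics; ls; cat > h.py <<'E'
import numpy as np, cv2
from cell import env, eyes, job_done, boxes_of, regions_of
def K(p):
    f=200/np.tan(np.radians(p["vertical_fov"])/2)
    return f
def ray(p,u,v):
    f=K(p); a=np.array([(u-p["cx"])/f,(v-p["cy"])/f]); 
    s=a.copy()
    for _ in range(20): s=a/(1+p["k1"]*(s@s))
    E=np.array(p["extrinsics"]); d=E[:3,:3]@np.array([s[0],-s[1],-1]); return E[:3,3],d
def atz(p,u,v,z):
    o,d=ray(p,u,v); return o+d*(z-o[2])/d[2]
def proj(p,X):
    E=np.array(p["extrinsics"]); c=E[:3,:3].T@(np.array(X,float)-E[:3,3]); s=np.array([c[0],-c[1]])/(-c[2])
    s=s*(1+p["k1"]*(s@s)); return s*K(p)+[p["cx"],p["cy"]]
def save(p,n,crop=None,sc=1):
    im=p["image"][:,:,::-1]
    if crop: l,t,w,h=crop; im=im[t:t+h,l:l+w]
    if sc!=1: im=cv2.resize(im,None,fx=sc,fy=sc,interpolation=cv2.INTER_CUBIC)
    cv2.imwrite("pics/"+n+".png",im)
E
python3 - <<'E'
from h import *
print(env.state())
for c in ["scene","side","wrist"]:
    p=eyes.read_camera(c); save(p,c+"0")
    print(c,p["vertical_fov"],p["cx"],p["cy"],p["k1"],np.round(p["extrinsics"],3).tolist())
    for t in ["rod_grip","rod_hook","band_center","bay","guard_bar","lip_area","spoon","glass_a"]:
        try: print(t,[(np.round(b["bbox"]).tolist(),round(b["confidence"],2)) for b in boxes_of(t,p)])
        except Exception as e: print(t,e)
E
```

```text
pics
{'t': 0.0, 'joints': array([ 1.13342866e+00,  4.91569043e-01,  1.55947942e+00,  2.31453583e-05,
        1.09170069e+00, -1.05577913e-01]), 'qvel': array([ 7.09373242e-04, -1.37969064e-04, -4.87904306e-04, -1.10946560e-03,
        1.12132966e-05,  1.56888873e-03]), 'tau': array([-1.93112348e-03, -6.12635136e+01, -2.58178157e+01,  6.91656070e-02,
        4.82964842e-02, -8.96650067e-05]), 'eef_pos': array([203.43491204, 590.69140002, 214.04553908]), 'tcp_rot': array([-3.14044476e+00, -1.42286881e-04,  2.80979213e+00]), 'ft_force': array([ 0.08878507, -0.09516542,  0.40393287]), 'moment': array([ 0.00659116, -0.03415749, -0.01261978]), 'opening': 0.9981482571226261}
scene 48.39096174194246 315.3469995519887 195.75962825321503 -0.08050328737511925 [[-0.868, -0.311, 0.388, 1120.43], [0.497, -0.558, 0.665, 888.492], [0.01, 0.769, 0.639, 1029.669], [0.0, 0.0, 0.0, 1.0]]
rod_grip [([268.0, 167.0, 71.0, 50.0], 0.8), ([364.0, 252.0, 26.0, 17.0], 0.52)]
rod_hook [([266.0, 163.0, 71.0, 46.0], 0.92)]
band_center [([314.0, 328.0, 27.0, 29.0], 0.81), ([370.0, 253.0, 19.0, 18.0], 0.67), ([439.0
[... 679 characters left out ...]
, ([391.0, 355.0, 30.0, 35.0], 0.56)]
bay [([277.0, 230.0, 149.0, 113.0], 0.86)]
guard_bar [([275.0, 231.0, 148.0, 113.0], 0.98)]
lip_area [([277.0, 231.0, 148.0, 112.0], 0.72), ([337.0, 286.0, 20.0, 21.0], 0.67)]
spoon [([350.0, 114.0, 52.0, 7.0], 0.81)]
glass_a [([291.0, 286.0, 26.0, 31.0], 0.97), ([218.0, 275.0, 30.0, 44.0], 0.77), ([382.0, 278.0, 30.0, 32.0], 0.73)]
wrist 71.11402712804535 321.15654785194704 200.58522051855292 0.0022203853588299693 [[0.327, -0.902, -0.283, 123.614], [0.945, 0.312, 0.098, 619.298], [-0.0, -0.3, 0.954, 385.108], [0.0, 0.0, 0.0, 1.0]]
rod_grip []
rod_hook []
band_center [([221.0, 310.0, 12.0, 15.0], 0.67)]
bay []
guard_bar []
lip_area []
spoon []
glass_a []
```

View pics/scene0.png

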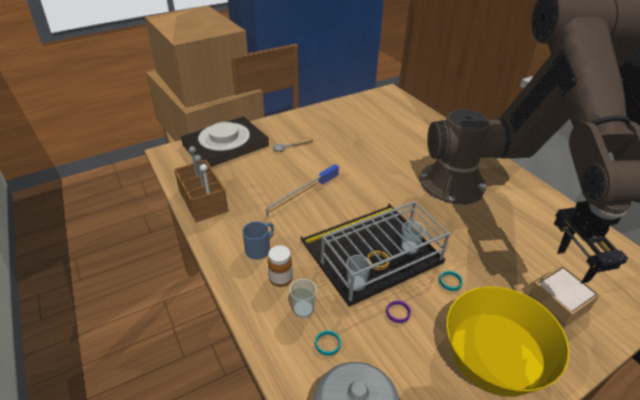

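View pics/side0.png

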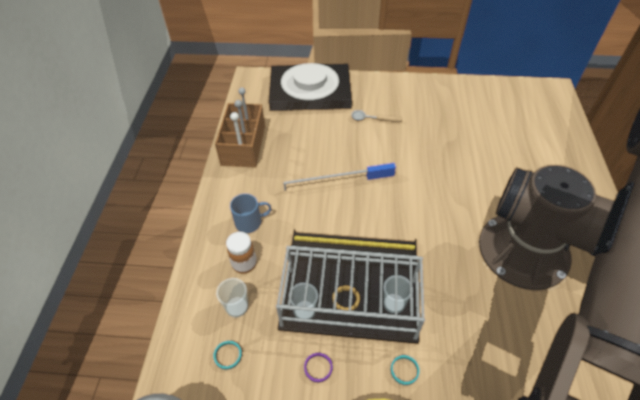

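View pics/wrist0.png

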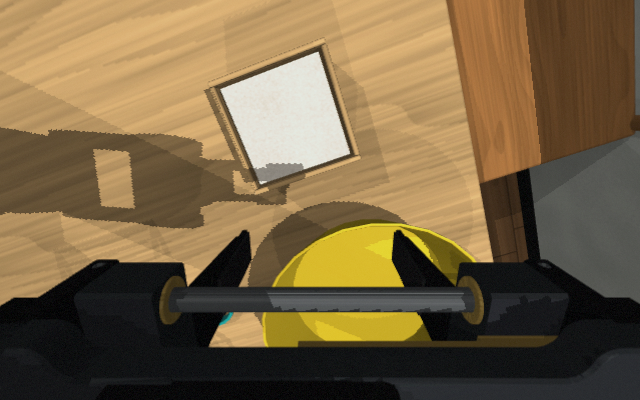

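```bash
python3 - <<'E'
import cv2
for c,(l,t,w,h) in dict(scene=(250,140,220,190),side=(260,90,200,270)).items():
    im=cv2.imread(f"pics/{c}0.png")[t:t+h,l:l+w]; s=min(800/w,600/h)
    cv2.imwrite(f"pics/{c}0c.png",cv2.resize(im,None,fx=s,fy=s,interpolation=cv2.INTER_CUBIC)); print(s)
E
```

```text
3.1578947368421053
2.2222222222222223
```

View pics/scene0c.png

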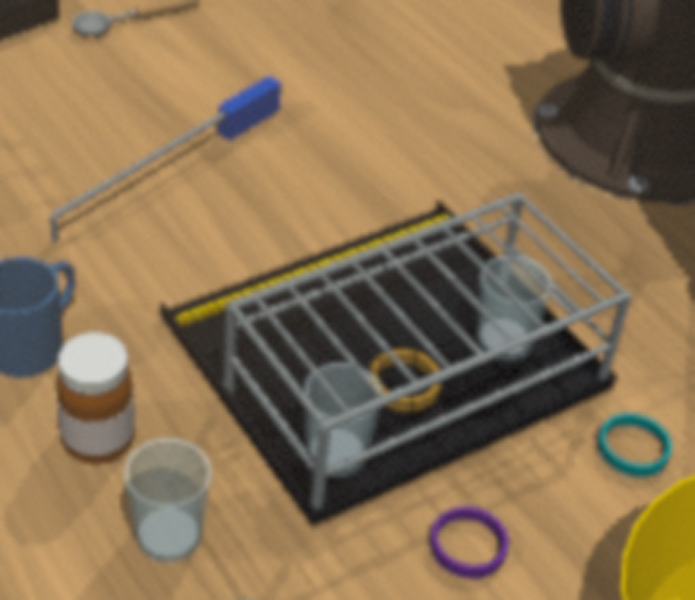

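View pics/side0c.png

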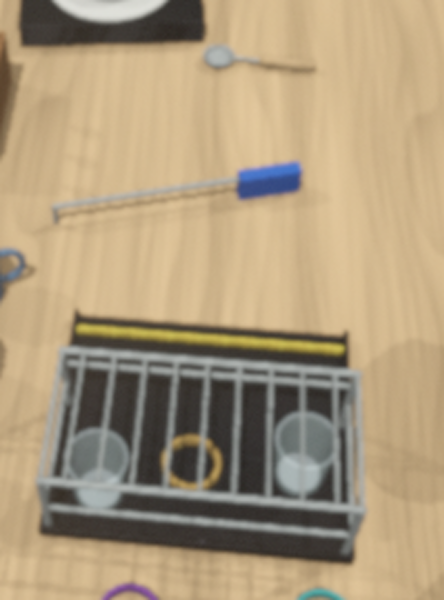

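The brass ring is under the guard at scene (378,260) and side (346,298). The look-alikes are teal and purple rings on the open table: scene (328,342), (398,311) and (450,281). The rod is at scene (268–338, 167–215), with its blue handle on the robot's side and its hook toward the mug. Next I fit the poses.

```bash
cat > fit.py <<'E'
from h import *
from scipy.optimize import least_squares
ps=eyes.read_camera("scene"); pd=eyes.read_camera("side")
import pickle; pickle.dump((ps,pd),open("p0.pkl","wb"))
S=lambda a:(250+a[0]/3.158,140+a[1]/3.158)
D=lambda a:(260+a[0]/2.222,90+a[1]/2.222)
obj=[(5,165,120),(5,-165,120),(165,-165,120),(165,165,120)]
sc=[S(a) for a in [(519,202),(232,305),(322,424),(626,296)]]
sd=[D(a) for a in [(357,374),(63,352),(44,485),(361,511)]]
def T(q,o): c,s=np.cos(q[2]),np.sin(q[2]); return np.array([q[0]+c*o[0]-s*o[1],q[1]+s*o[0]+c*o[1],o[2]])
def r(q):
    e=[]
    for o,a,b in zip(obj,sc,sd):
        X=T(q,o); e+=list(proj(ps,X)-a)+list(proj(pd,X)-b)
    return np.array(e)
s=least_squares(r,[400,250,1.57]); print("bay",s.x, np.round(r(s.x),1))
q=s.x
# lip, band, rod
for n,o in dict(fl=(-125,169,8),fr=(-125,-169,8),bl=(169,169,8),br=(169,-169,8)).items(): print(n,proj(ps,T(q,o)),proj(pd,T(q,o)))
for p in (ps,pd):
    for t,z in [("band_center",16)]:
        for b in boxes_of(t,p):
            l,t_,w,h=b["bbox"]; X=atz(p,l+w/2,t_+h/2,z); 
            c,s_=np.cos(q[2]),np.sin(q[2]); d=X-[q[0],q[1],0]
            print(b["confidence"],np.round([l+w/2,t_+h/2]),np.round(X),"bay",round(c*d[0]+s_*d[1]),round(-s_*d[0]+c*d[1]))
X=[atz(ps,*S((406,379)),16),atz(pd,*D((192,462)),16)]; print("band",X)
print("hook",atz(ps,*S((55,238)),0),atz(pd,*D((56,220)),0))
print("handle top corners scene",[np.round(atz(ps,*S(a),45),1) for a in [(220,117),(270,80),(281,86)]])
print("handle top corners side",[np.round(atz(pd,*D(a),45),1) for a in [(238,173),(298,163),(301,171),(240,184)]])
for p in (ps,pd):
    for t in regions_of("rod_grip",p)[:1]:
        print(t["bbox"])
E
python3 fit.py
python3 - <<'E'
import cv2
for c,n,(l,t,w,h) in [("scene","r",(255,155,95,75)),("side","r",(275,150,130,50)),("scene","b",(350,230,60,50)),("side","b",(315,270,60,60))]:
    im=cv2.imread(f"pics/{c}0.png")[t:t+h,l:l+w]; s=min(800/w,600/h)//1
    cv2.imwrite(f"pics/{c}0{n}.png",cv2.resize(im,None,fx=s,fy=s,interpolation=cv2.INTER_CUBIC)); print(s)
E
```

```text
bay [475.02991861 113.42545984   1.54747906] [-0.1 -1.7  0.1  0.8 -0.   0.4 -0.1  0.1  1.   0.6 -1.4 -1.3 -0.2 -0.2
  0.6  0.1]
fl [387.41157736 204.87432524] [414.22119289 240.34562045]
fr [301.99542165 236.79605611] [295.90159465 231.18886036]
bl [442.57944765 259.76339654] [417.1746706  340.77617741]
br [349.9251728 302.395689 ] [280.31742063 327.93579385]
0.85 [326. 342.] [773. 357.  16.] bay 250 -292
0.71 [378. 260.] [491. 192.  16.] bay 79 -14
0.66 [398. 311.] [551. 373.  16.] bay 261 -70
0.57 [453. 282.] [349. 373.  16.] bay 256 132
0.72 [227. 356.] [766. 361.  16.] bay 254 -285
0.7 [346. 299.] [488. 191.  16.] bay 78 -11
0.69 [320. 367.] [542. 370.  16.] bay 258 -61
0.54 [405. 371.] [342. 364.  16.] bay 247 139
band [array([488.91303433, 193.84290497,  16.        ]), array([487.0879928 , 188.35083246,  16.        ])]
hook [ 691.5479177  -171.84433406    0.        ] [ 692.98381876 -177.41128514    0.        ]
handle top corners scene [array([ 455.5, -221.5,   45. ]), array([ 366.4, -255.6,   45. ]), array([ 361.4, -238.8,   45. ])]
handle top corners side [array([ 441.9, -242.3,   45. ]), array([ 358.2, -266.9,   45. ]), array([ 354.4, -251.9,   45. ]), array([ 438.9, -221.9,   45. ])]
[272.9, 165.7, 67.8, 38.3]
[283.5, 162.1, 107.7, 26.1]
8.0
6.0
12.0
10.0
```

View pics/scene0r.png

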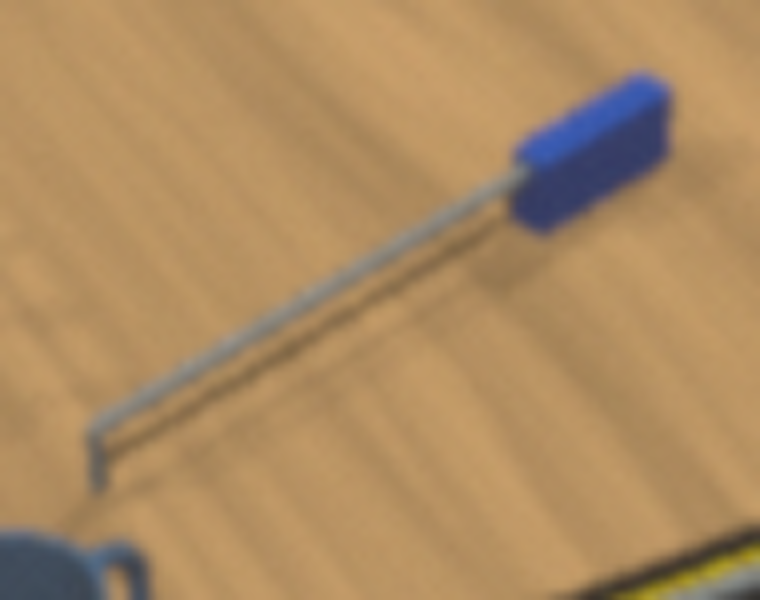

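View pics/side0r.png

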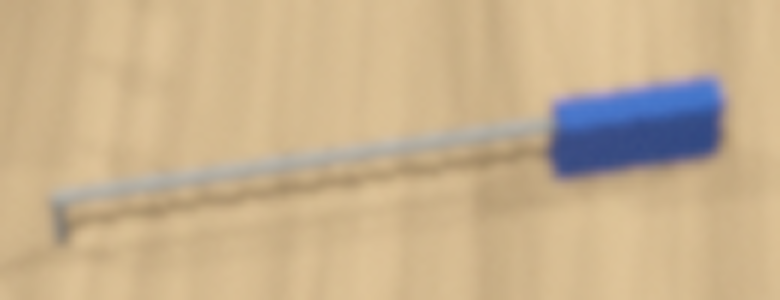

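View pics/side0b.png

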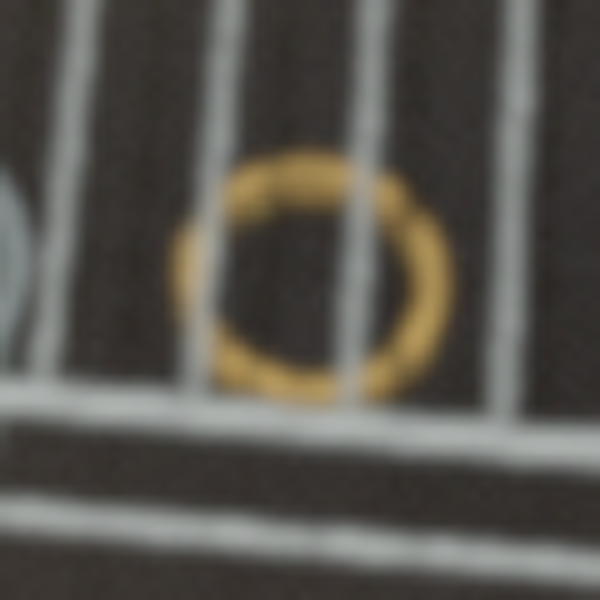

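```bash
cat > fitrod.py <<'E'
from h import *
from scipy.optimize import least_squares
import pickle; ps,pd=pickle.load(open("p0.pkl","rb"))
S=lambda a:np.array([(a[0]+.5)/8-.5+255,(a[1]+.5)/8-.5+155])
D=lambda a:np.array([(a[0]+.5)/6-.5+275,(a[1]+.5)/6-.5+150])
# near = +y side
P={"ftn":(45,11,45),"ftf":(45,-11,45),"btf":(-45,-11,45),"btn":(-45,11,45),"fbn":(45,11,0),"bbn":(-45,11,0),"hook":(305,0,0),"bend":(307,0,38)}
s={"ftn":(540,172),"ftf":(517,155),"btf":(642,73),"btn":(670,92),"fbn":(545,234),"bbn":(668,158),"hook":(98,492),"bend":(93,428)}
d={"ftn":(554,132),"ftf":(554,102),"btf":(718,77),"btn":(721,108),"fbn":(557,178),"bbn":(718,155),"hook":(62,242),"bend":(55,195)}
def T(q,o): c,n=np.cos(q[2]),np.sin(q[2]); return np.array([q[0]+c*o[0]-n*o[1],q[1]+n*o[0]+c*o[1],o[2]])
r=lambda q:np.concatenate([np.concatenate([proj(ps,T(q,P[k]))-S(s[k]),proj(pd,T(q,P[k]))-D(d[k])]) for k in P])
q=least_squares(r,[400,-240,0.2],loss="soft_l1").x; print(q); print(np.round(r(q).reshape(-1,4),1)); print("hook",T(q,(305,0,0)), "r",np.hypot(*q[:2]))
E
python3 fitrod.py
```

```text
[ 3.99261001e+02 -2.49916778e+02  2.60816102e-01]
[[ 0.4 -1.2  0.8 -0.2]
 [-0.9 -1.6 -1.  -0.4]
 [ 0.1 -1.2 -0.3 -0.3]
 [ 0.9 -1.1  1.2 -0.4]
 [-0.4  0.7 -0.7  1.7]
 [ 0.6  0.1  0.   1.4]
 [ 0.  -0.4 -0.3  0.6]
 [-0.5 -0.4 -0.6  0.6]]
hook [ 693.94585636 -171.26669051    0.        ] r 471.0283888378661
```

```bash
cat > plan.py <<'E'
from h import *
from scipy.spatial.transform import Rotation as R
def plan(way,grip,step=40,rs=0.13,p=None,yaw=None,rnd=0):
    st=env.state(); p=np.array(st["eef_pos"]) if p is None else p; rpy=st["tcp_rot"]
    psi=rpy[2]; rows=[]
    for X,y in way:
        X=np.array(X,float); dy=(y-psi+np.pi)%(2*np.pi)-np.pi if abs(y-psi)<3.3 else y-psi
        dy=y-psi
        n=int(max(np.ceil(np.linalg.norm(X-p)/step),np.ceil(abs(dy)/rs),1))
        p0,s0=p.copy(),psi
        for i in range(1,n+1):
            q=p0+(X-p0)*i/n; s=s0+dy*i/n
            m=R.from_euler("xyz",[np.pi,0,psi]).as_matrix()
            d=np.round(m.T@(q-p),rnd); r=np.round(-(s-psi),2)
            rows.append(f"{d[0]:g} {d[1]:g} {d[2]:g} {r:g} {grip:g}")
            p=p+m@d; psi=psi-r
    for i in range(0,len(rows),8): print("; ".join(rows[i:i+8]))
    print("end",p,psi)
if __name__=="__main__":
    plan([((480,300,260),1.8),((440,-100,260),0.7),((399,-250,180),0.261)],95)
E
python3 plan.py
```

```text
-32 -17 -4 0.09 95; -34 -14 -4 0.09 95; -35 -10 -4 0.1 95; -36 -8 -4 0.09 95; -36 -4 -5 0.09 95; -36 -0 -4 0.09 95; -37 2 -4 0.09 95; -36 6 -4 0.09 95
-35 9 -4 0.1 95; -34 13 -4 0.09 95; -33 15 -4 0.09 95; -35 -12 -0 0.1 95; -35 -8 -0 0.1 95; -36 -5 -0 0.1 95; -37 -1 -0 0.1 95; -36 3 -0 0.1 95
-36 6 -0 0.1 95; -36 10 -0 0.1 95; -34 14 -0 0.1 95; -32 16 -0 0.1 95; -31 20 -0 0.1 95; -29 23 -0 0.1 95; -26 18 16 0.09 95; -23 19 16 0.09 95
-22 22 16 0.08 95; -20 24 16 0.09 95; -18 25 16 0.09 95
end [ 399.24615907 -249.64781864  179.66634615] 0.2597389128948442
```

Call:
send_rows(plan="-32 -17 -4 0.09 95; -34 -14 -4 0.09 95; -35 -10 -4 0.1 95; -36 -8 -4 0.09 95; -36 -4 -5 0.09 95; -36 0 -4 0.09 95; -37 2 -4 0.09 95; -36 6 -4 0.09 95")

```text
t: 2.45
eef_pos: [406.5, 372.3, 248.1]
tcp_rot: [3.141, -0.0, 2.059]
ft_force: [1.0, 0.3, 1.0]
opening: 0.995
```

```bash
python3 - <<'E'
from plan import *
s=env.state();print(s["eef_pos"],s["tcp_rot"],s["joints"])
plan([((480,300,260),1.8),((440,-100,260),0.7),((399,-250,180),0.261)],95)
E
```

```text
[406.46899184 372.2762539  248.13948768] [ 3.14128010e+00 -3.61417010e-04  2.05926672e+00] [6.21514569e-01 3.51743444e-01 1.69773644e+00 3.56941098e-04
 1.09175506e+00 1.32879768e-01]
-33 10 -4 0.09 95; -31 14 -4 0.08 95; -31 15 -4 0.09 95; -35 -12 0 0.1 95; -35 -8 0 0.1 95; -36 -5 0 0.1 95; -37 -1 0 0.1 95; -36 3 0 0.1 95
-36 6 0 0.1 95; -35 10 0 0.1 95; -34 14 0 0.1 95; -33 16 0 0.1 95; -31 20 0 0.1 95; -28 23 0 0.1 95; -26 18 16 0.09 95; -24 19 16 0.09 95
-22 22 16 0.08 95; -20 24 16 0.09 95; -18 25 16 0.09 95
end [ 398.80353104 -249.67965093  180.13948768] 0.2592667164166329
```

Call:
send_rows(plan="-33 10 -4 0.09 95; -31 14 -4 0.08 95; -31 15 -4 0.09 95; -35 -12 0 0.1 95; -35 -8 0 0.1 95; -36 -5 0 0.1 95; -37 -1 0 0.1 95; -36 3 0 0.1 95")

```text
t: 3.25
eef_pos: [462.6, 108.3, 260.8]
tcp_rot: [3.139, -0.002, 1.266]
ft_force: [-0.0, 1.0, -0.2]
opening: 0.999
```

Call:
send_rows(plan="-36 6 0 0.1 95; -35 10 0 0.1 95; -34 14 0 0.1 95; -33 16 0 0.1 95; -31 20 0 0.1 95; -28 23 0 0.1 95; -26 18 16 0.09 95; -24 19 16 0.09 95")

```text
t: 4.05
eef_pos: [408.9, -180.0, 230.7]
tcp_rot: [3.135, -0.009, 0.452]
ft_force: [1.2, -0.4, -0.3]
opening: 1.0
```

Call:
send_rows(plan="-22 22 16 0.08 95; -20 24 16 0.09 95; -18 25 16 0.09 95")

```text
t: 4.35
eef_pos: [377.1, -272.0, 181.6]
tcp_rot: [3.136, -0.012, 0.181]
ft_force: [0.5, -1.2, 0.2]
opening: 1.0
```

```bash
python3 - <<'E'
from plan import *
p=eyes.read_camera("wrist"); save(p,"w1")
b=boxes_of("rod_grip",p); print([(x["bbox"],x["confidence"]) for x in b])
import pickle; pickle.dump(p,open("w1.pkl","wb"))
q=[399.3,-249.9,0.261]
c,n=np.cos(q[2]),np.sin(q[2])
for o in [(45,11,45),(45,-11,45),(-45,-11,45),(-45,11,45)]: print(np.round(proj(p,(q[0]+c*o[0]-n*o[1],q[1]+n*o[0]+c*o[1],o[2]))))
E
```

```text
[([282.0, 2.0, 37.7, 203.0], 0.8)]
[291. 130.]
[311. 128.]
[318. 208.]
[299. 210.]
```

View pics/w1.png

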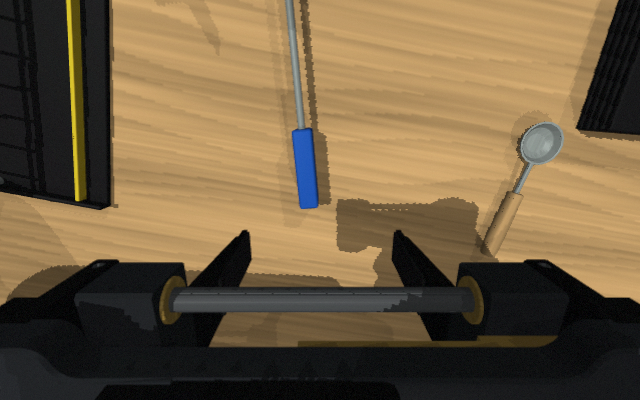

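The wrist view shows the blue handle at (293–318, 128–208). That is within 2 px of my fitted pose, and the tray's yellow lip is at the left. I'll grasp now.

```bash
python3 - <<'E'
from plan import *
s=env.state();print(s["eef_pos"],s["tcp_rot"],s["joints"])
plan([((399,-250,120),0.261),((399,-250,8),0.261)],95,step=25)
E
```

```text
[ 376.34023368 -272.87540436  180.42506916] [ 3.13775532 -0.01031399  0.17850392] [-0.77324926  0.30693347  1.98525788  0.00828798  0.84030822  0.61356097]
9 -6 20 -0.03 95; 9 -6 20 -0.02 95; 9 -6 20 -0.03 95; -0 0 22 -0 95; -0 0 23 -0 95; -0 0 22 -0 95; -0 0 23 -0 95; -0 0 22 -0 95
end [ 399.10191328 -249.75698286    8.42506916] 0.2585039162282655
```

Call:
send_rows(plan="9 -6 20 -0.03 95; 9 -6 20 -0.02 95; 9 -6 20 -0.03 95; 0 0 15 0 95; 0 0 15 0 95")

```text
t: 4.95
eef_pos: [402.7, -249.4, 90.9]
tcp_rot: [3.132, -0.014, 0.264]
ft_force: [-0.2, 0.8, 0.6]
opening: 0.999
```

```bash
python3 - <<'E'
from plan import *
s=env.state();print(s["eef_pos"],s["tcp_rot"],s["joints"])
plan([((399,-250,30),0.261),((399,-250,9),0.261)],95,step=22,rnd=1)
E
```

```text
[ 402.68126109 -249.43055996   90.85372794] [ 3.13192125 -0.01363553  0.26441209] [-0.69743391  0.46083433  2.06104146  0.00995118  0.60400726  0.60087016]
-1.2 -0.1 20.3 0 95; -1.3 -0.2 20.3 0 95; -1.2 -0.1 20.3 0 95; -0 -0 21 0 95
end [ 399.005313   -250.01142625    8.95372794] 0.26441209469164995
```

```bash
python3 - <<'E'
s=open('plan.py').read()
s=s.replace('R.from_euler("xyz",[np.pi,0,psi])','R.from_euler("xyz",[rpy[0],rpy[1],psi])')
open('plan.py','w').write(s)
E
python3 - <<'E'
from plan import *
plan([((399,-250,30),0.261),((399,-250,9),0.261)],95,step=22,rnd=1)
E
```

```text
-1.5 -0.3 20.3 0 95; -1.5 -0.4 20.2 0 95; -1.5 -0.3 20.3 0 95; -0.3 -0.2 21 0 95
end [ 399.01835502 -249.99874173    8.98810458] 0.26441209469164995
```

Call:
send_rows(plan="-1 0 20 0 95; -1 0 20 0 95; -1 0 20 0 95; 0 0 15 0 95; 0 0 5 0 95; 0 0 0 0 95")

```text
t: 5.55
eef_pos: [403.5, -248.0, 9.0]
tcp_rot: [3.131, -0.015, 0.273]
ft_force: [1.0, 0.3, -0.1]
opening: 1.001
```

```bash
python3 - <<'E'
from plan import *
s=env.state();print(s["eef_pos"],s["tcp_rot"],s["ft_force"])
p=eyes.read_camera("wrist"); save(p,"w2")
E
```

```text
[ 403.52606823 -248.01678189    9.04528705] [ 3.13060647 -0.01486163  0.27341738] [ 0.96982952  0.27102799 -0.13195803]
```

View pics/w2.png

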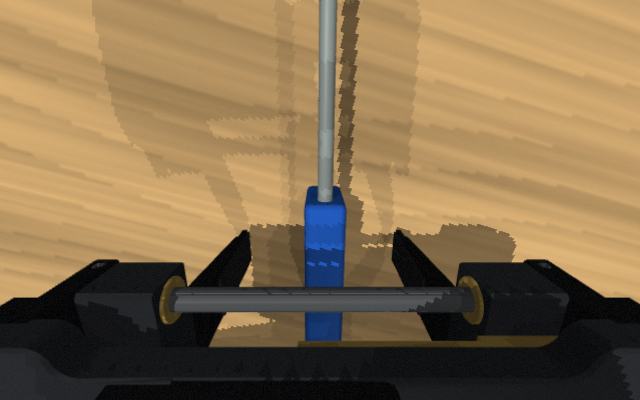

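The handle lies centred between the fingers, at columns 305–345. I'll close the gripper.

Call:
send_rows(plan="0 0 0 0 0; 0 0 0 0 0; 0 0 0 0 0; 0 0 0 0 0; 0 0 0 0 0; 0 0 0 0 0; 0 0 0 0 0; 0 0 0 0 0")

```text
t: 6.4
eef_pos: [404.8, -248.8, 12.3]
tcp_rot: [3.126, -0.018, 0.274]
ft_force: [0.5, 0.1, 0.6]
opening: 0.384
```

Call:
send_rows(plan="0 0 0 0 0; 0 0 -10 0 0; 0 0 -15 0 0; 0 0 -15 0 0; 0 0 -10 0 0; 0 0 0 0 0")

```text
t: 7.0
eef_pos: [402.8, -247.6, 65.0]
tcp_rot: [3.129, -0.016, 0.274]
ft_force: [-0.3, -0.1, -2.9]
opening: 0.234
```

```bash
python3 - <<'E'
from plan import *
s=env.state();print(s["eef_pos"],s["tcp_rot"],s["ft_force"],s["opening"]*95.1)
for c in ["side","scene"]:
    p=eyes.read_camera(c); save(p,c+"1",(250,120,220,165),3)
    for z in [40,45]: pass
E
```

```text
[ 402.78101414 -247.63743862   65.0056402 ] [ 3.12881207 -0.01600983  0.27403787] [-0.29021474 -0.13582946 -2.94601843] 22.289423085110318
```

View pics/side1.png

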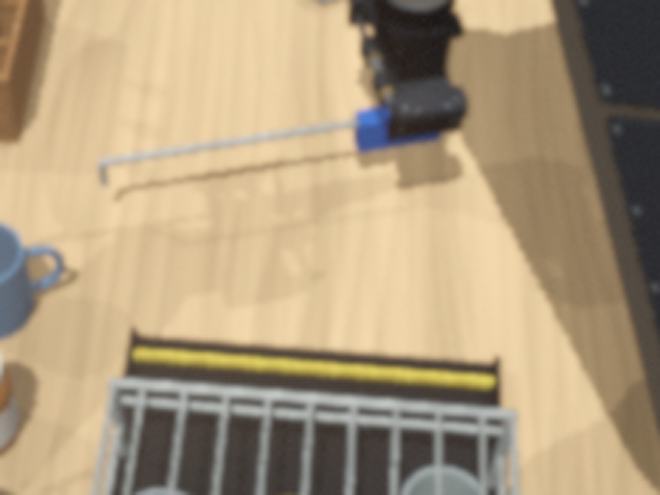

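View pics/scene1.png

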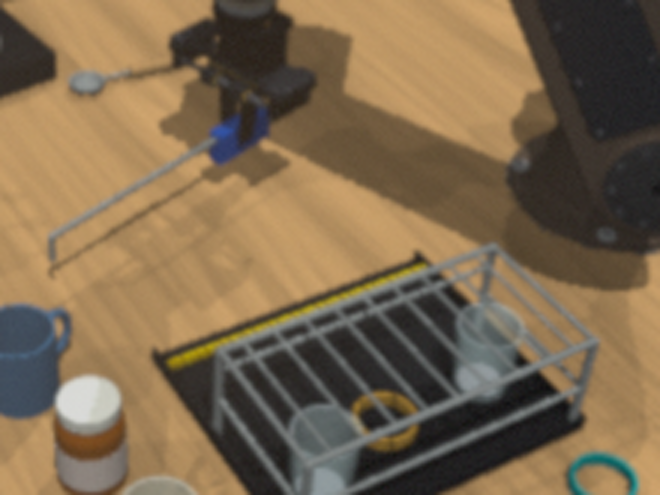

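```bash
cat > tri.py <<'E'
from h import *
def tri(obs):
    A=[];b=[]
    for p,u,v in obs:
        o,d=ray(p,u,v); d=d/np.linalg.norm(d); M=np.eye(3)-np.outer(d,d); A.append(M); b.append(M@o)
    A=np.vstack(A); b=np.hstack(b); x=np.linalg.lstsq(A,b,rcond=None)[0]
    return x,np.linalg.norm(A@x-b)
E
python3 - <<'E'
from tri import *
import pickle
ps,pd=pickle.load(open("p0.pkl","rb"))
C=lambda a:(250+(a[0]+.5)/3-.5,120+(a[1]+.5)/3-.5)
for n,a,b in [("hook",(53,259),(104,183)),("bend",(52,238),(103,163)),("shank@handle",(210,147),(357,125)),("fbn",(220,162),(360,149))]:
    print(n,tri([(ps,*C(a)),(pd,*C(b))]))
E
```

```text
hook (array([ 690.99383464, -169.75056253,   46.04717565]), np.float64(2.6407715840282484))
bend (array([ 689.90910038, -170.40015065,   75.89372875]), np.float64(2.54397489998521))
shank@handle (array([ 437.6681691 , -255.29865866,   57.38454414]), np.float64(3.4827703222030495))
fbn (array([ 433.67202503, -235.84831356,   44.21288793]), np.float64(1.6245920288417937))
```

```bash
python3 - <<'E'
from plan import *
plan([((403,-260,160),0.30),((476,-335,160),1.557)],0,step=35,rs=0.1)
E
```

```text
-0 4 -32 -0.01 0; -1 5 -32 -0.01 0; -1 4 -32 -0.01 0; 4 7 0 -0.1 0; 3 8 0 -0.09 0; 2 7 0 -0.1 0; 1 8 1 -0.1 0; 1 8 -0 -0.09 0
-0 9 -0 -0.1 0; -1 8 -0 -0.09 0; -2 7 -0 -0.1 0; -2 8 -0 -0.1 0; -3 8 -0 -0.09 0; -4 7 -0 -0.1 0; -5 6 -0 -0.1 0; -5 7 -0 -0.09 0
end [ 476.20969953 -335.2315879   159.94637776] 1.5540688336358366
```

Call:
send_rows(plan="0 4 -32 -0.01 0; -1 5 -32 -0.01 0; -1 4 -32 -0.01 0; 4 7 0 -0.1 0; 3 8 0 -0.09 0; 2 7 0 -0.1 0; 1 8 0 -0.1 0; 1 8 0 -0.09 0")

```text
t: 7.9
eef_pos: [429.3, -287.5, 158.5]
tcp_rot: [3.135, -0.006, 0.802]
ft_force: [0.6, 0.3, -2.7]
opening: 0.233
```

Call:
send_rows(plan="0 9 0 -0.1 0; -1 8 0 -0.09 0; -2 7 0 -0.1 0; -2 8 0 -0.1 0; -3 8 0 -0.09 0; -4 7 0 -0.1 0; -5 6 0 -0.1 0; -5 7 0 -0.09 0")

```text
t: 8.7
eef_pos: [476.1, -333.2, 149.9]
tcp_rot: [-3.141, -0.009, 1.605]
ft_force: [-0.1, 0.1, -2.6]
opening: 0.231
```

```bash
python3 - <<'E'
from plan import *
plan([((476,-335,100),1.557),((476,-335,57),1.557)],0,step=30,rs=0.1)
E
```

```text
-1 -0 25 0.02 0; -1 -0 25 0.03 0; -0 0 21 -0 0; -1 0 22 -0 0
end [ 475.99358068 -335.30882675   56.88336402] 1.5551915895358703
```

Call:
send_rows(plan="-1 0 25 0.02 0; -1 0 25 0.03 0; 0 0 15 0 0; -1 0 15 0 0; 0 0 8 0 0; 0 0 0 0 0")

```text
t: 9.3
eef_pos: [475.4, -335.1, 53.1]
tcp_rot: [-3.135, -0.013, 1.557]
ft_force: [-1.0, -0.2, -3.1]
opening: 0.233
```

```bash
python3 - <<'E'
from plan import *
import pickle
s=env.state();print(s["eef_pos"],s["tcp_rot"],s["ft_force"],s["opening"]*95.1)
o={}
for c in ["side","scene","wrist"]:
    p=eyes.read_camera(c); o[c]=p
    if c=="wrist": save(p,c+"2")
    else: save(p,c+"2",(270,150,180,180) if c=="scene" else (270,130,170,160),4 if c=='side' else 3.3)
pickle.dump(o,open("p2.pkl","wb"))
E
```

```text
[ 475.3535397  -335.06589979   53.12740344] [-3.1352806  -0.01320588  1.55665937] [-0.9552762  -0.20221418 -3.11463914] 22.150668762652483
```

View pics/side2.png

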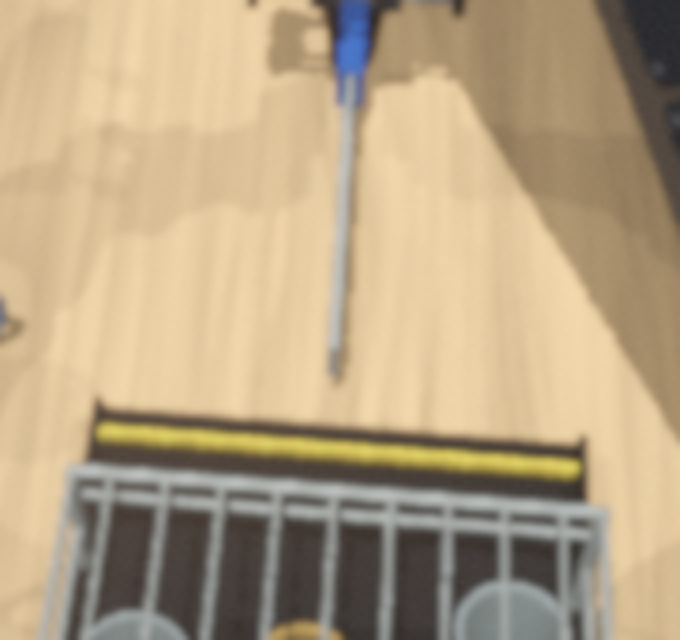

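View pics/scene2.png

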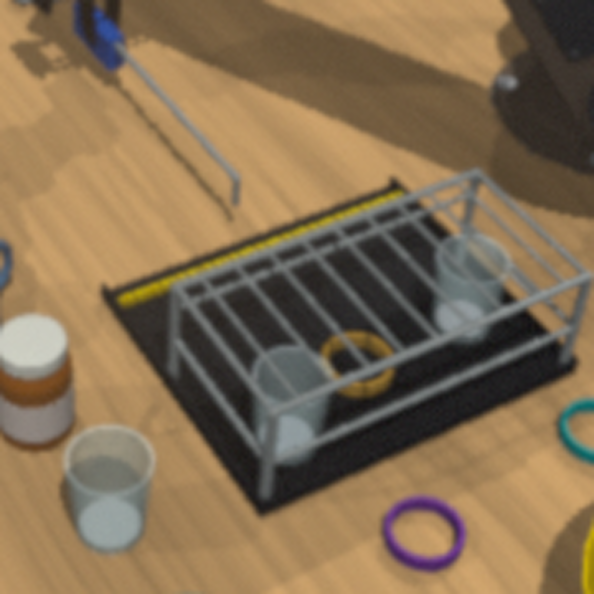

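View pics/wrist2.png

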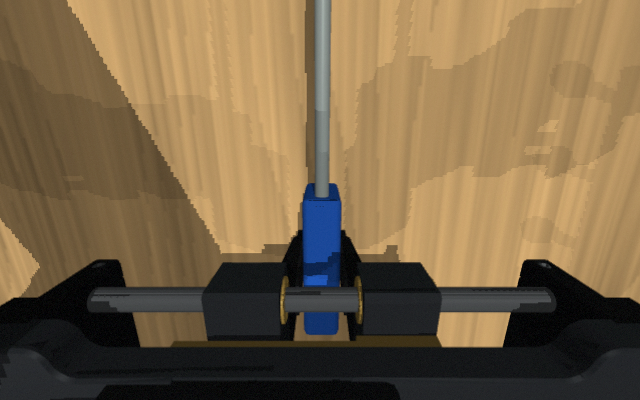

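```bash
python3 - <<'E'
from tri import *
import pickle
o=pickle.load(open("p2.pkl","rb"))
S=lambda a:(270+(a[0]+.5)/3.3-.5,150+(a[1]+.5)/3.3-.5)
D=lambda a:(270+(a[0]+.5)/4-.5,130+(a[1]+.5)/4-.5)
q=[475.03,113.43,1.5475]
def bay(X): c,s=np.cos(q[2]),np.sin(q[2]); d=X[:2]-q[:2]; return np.round([c*d[0]+s*d[1],-s*d[0]+c*d[1],X[2] if len(X)>2 else 0],1)
for n,a,b in [("hook",(237,204),(335,381)),("bend",(237,178),(334,350)),("shank@h",(118,45),(349,77))]:
    x,e=tri([(o["scene"],*S(a)),(o["side"],*D(b))]); print(n,np.round(x,1),round(e,1),"bay",bay(x))
for z in (14,20):
  print("lip side",z,[bay(atz(o["side"],*D(a),z)) for a in [(98,433),(338,450),(580,468)]])
  print("lip scene",z,[bay(atz(o["scene"],*S(a),z)) for a in [(121,299),(260,248),(400,196)]])
# lip colour extents across in side
im=o["side"]["image"].astype(int)
m=(im[:,:,0]>140)&(im[:,:,1]>120)&(im[:,:,2]<90)
v,u=np.nonzero(m[200:260,280:430]); v+=200;u+=280
print(len(v))
for c in (310,340,370,400):
    vv=v[u==c]; print(c,vv.min(),vv.max(), bay(atz(o["side"],c,vv.min()-.5,20)),bay(atz(o["side"],c,vv.max()+.5,8)),bay(atz(o["side"],c,vv.max()+.5,20)))
E
```

```text
hook [477.4 -35.6  29.5] 1.9 bay [-148.9   -5.8   29.5]
bend [479.6 -35.7  65.9] 1.4 bay [-149.    -8.1   65.9]
shank@h [ 475.9 -294.7   70.2] 3.0 bay [-408.   -10.4   70.2]
lip side 14 [array([ -97.7, -170.1,   14. ]), array([-99.2,   0.1,  14. ]), array([-100. ,  168.6,   14. ])]
lip scene 14 [array([ -99.3, -166.6,   14. ]), array([-97.4,  -9.9,  14. ]), array([-95.9, 162. ,  14. ])]
lip side 20 [array([ -93.7, -169.2,   20. ]), array([-95.3,   0. ,  20. ]), array([-96.1, 167.6,  20. ])]
lip scene 20 [array([ -94.1, -169.3,   20. ]), array([-92.2, -13.6,  20. ]), array([-90.6, 157.3,  20. ])]
356
310 236 241 [-105.9 -125.5   20. ] [ -93.6 -124.4    8. ] [ -85.8 -123.2   20. ]
340 239 243 [-103.7  -40.2   20. ] [-94.8 -39.3   8. ] [-87. -39.  20.]
370 241 245 [-104.9   44.    20. ] [-96.1  45.2   8. ] [-88.2  44.5  20. ]
400 244 248 [-102.6  127.4   20. ] [-93.9 128.9   8. ] [-86.1 127.3  20. ]
```

```bash
python3 - <<'E'
from plan import *
plan([((479,-335,60),1.557),((485,-108,60),1.557)],0,step=30,rs=0.1)
E
```

```text
1 3 -5 -0 0; 28 0 0 -0 0; 29 1 1 -0 0; 28 0 -0 -0 0; 28 0 0 -0 0; 29 1 1 -0 0; 28 0 -0 -0 0; 28 0 0 -0 0
29 1 1 -0 0
end [ 485.28209457 -107.79100089   59.52854667] 1.5567198495743226
```

Call:
send_rows(plan="0 3 -7 0 0; 0 0 0 0 0; 20 0 0 0 0; 25 0 0 0 0; 25 0 0 0 0; 20 0 0 0 0; 0 0 0 0 0")

```text
t: 10.15
eef_pos: [481.3, -241.2, 67.6]
tcp_rot: [3.14, -0.007, 1.556]
ft_force: [-0.2, 0.1, -3.9]
opening: 0.229
```

```bash
python3 - <<'E'
from plan import *
s=env.state();print(s["eef_pos"],s["tcp_rot"],s["ft_force"],s["opening"]*95.1)
plan([((485,-108,60),1.557)],0,step=30,rs=0.1)
E
```

```text
[ 481.32597559 -241.20645678   67.56965343] [ 3.14022956 -0.00722966  1.55582111] [-0.21304268  0.072099   -3.86630807] 21.748369768884864
27 0 2 -0 0; 26 1 1 -0 0; 27 0 2 -0 0; 27 0 2 -0 0; 26 1 2 -0 0
end [ 485.3305676  -108.18993869   59.53415983] 1.5558211077528075
```

Call:
send_rows(plan="0 0 6 0 0; 0 0 2 0 0; 0 0 0 0 0")

```text
t: 10.45
eef_pos: [481.9, -241.3, 59.7]
tcp_rot: [3.139, -0.006, 1.557]
ft_force: [-1.3, 0.1, -2.5]
opening: 0.227
```

Call:
send_rows(plan="20 0 0 0 0; 22 0 0 0 0; 22 0 0 0 0")

```text
t: 10.75
eef_pos: [483.1, -179.9, 59.5]
tcp_rot: [3.138, -0.005, 1.551]
ft_force: [-0.4, -0.1, -3.3]
opening: 0.234
```

Call:
send_rows(plan="22 0 0 0 0; 22 0 0 0 0; 18 0 0 0 0; 8 0 0 0 0; 0 0 0 0 0")

```text
t: 11.25
eef_pos: [484.9, -108.5, 59.4]
tcp_rot: [3.138, -0.005, 1.549]
ft_force: [-0.3, -0.7, -3.2]
opening: 0.23
```

```bash
python3 - <<'E'
from plan import *
import pickle
s=env.state();print(s["eef_pos"],s["tcp_rot"],s["ft_force"],s["opening"]*95.1)
o={}
for c in ["side","scene"]:
    p=eyes.read_camera(c); o[c]=p
    save(p,c+"3",(330,220,80,70) if c=="scene" else (300,240,90,80),7)
pickle.dump(o,open("p3.pkl","wb"))
E
```

```text
[ 484.89794009 -108.48078028   59.43237369] [ 3.13753608 -0.00507402  1.54853366] [-0.25636033 -0.67031547 -3.15781199] 21.917817437049525
```

View pics/side3.png

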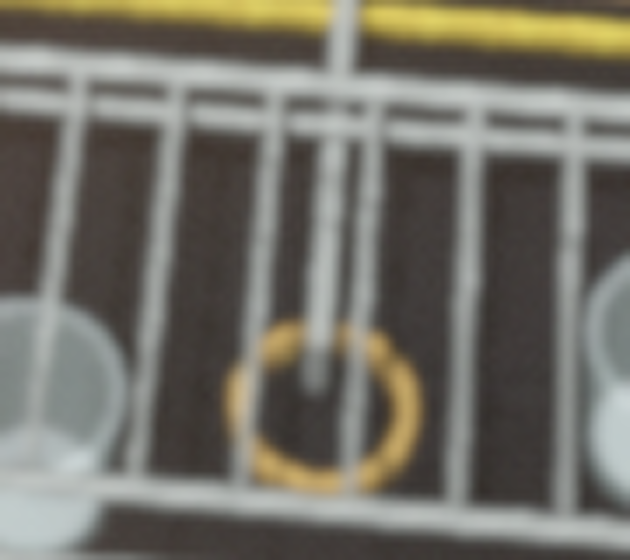

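View pics/scene3.png

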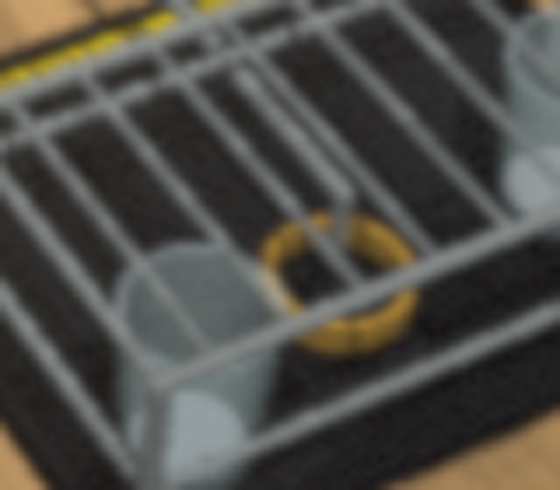

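The hook hangs over the ring: the leg tip is at about (314,388) in the side crop, and the brass ring's centre is at about (324,405). I'll triangulate before lowering.

```bash
python3 - <<'E'
from tri import *
import pickle
o=pickle.load(open("p3.pkl","rb"))
S=lambda a:(330+(a[0]+.5)/7-.5,220+(a[1]+.5)/7-.5)
D=lambda a:(300+(a[0]+.5)/7-.5,240+(a[1]+.5)/7-.5)
q=[475.03,113.43,1.5475]
def bay(X): c,s=np.cos(q[2]),np.sin(q[2]); d=X[:2]-q[:2]; return np.round([c*d[0]+s*d[1],-s*d[0]+c*d[1],X[2]],1)
for n,a,b in [("hook",(339,250),(314,390)),("bend",(347,190),(317,345)),("band",(340,283),(324,405))]:
    x,e=tri([(o["scene"],*S(a)),(o["side"],*D(b))]); print(n,np.round(x,1),round(e,1),"bay",bay(x))
print([bay(atz(o["scene"],*S((340,283)),16)),bay(atz(o["side"],*D((324,405)),16))])
E
```

```text
hook [492.7 192.3  37.7] 0.1 bay [ 79.2 -15.8  37.7]
bend [492.9 192.7  74.8] 0.9 bay [ 79.7 -16.   74.8]
band [487.9 188.   12.6] 3.5 bay [ 74.9 -11.1  12.6]
[array([ 80.1, -13.1,  16. ]), array([ 73.9, -11.8,  16. ])]
```

Call:
send_rows(plan="0 -2 8 0 0; 0 -2 8 0 0; 0 0 5 0 0; 0 0 0 0 0")

```text
t: 11.75
eef_pos: [480.7, -111.5, 36.1]
tcp_rot: [3.137, -0.005, 1.545]
ft_force: [-0.4, 0.3, -2.5]
opening: 0.231
```

```bash
python3 - <<'E'
from plan import *
s=env.state();print(s["eef_pos"],s["tcp_rot"],s["ft_force"],s["opening"]*95.1)
E
```

```text
[ 480.71908718 -111.52069231   36.12169986] [ 3.13720163 -0.00475911  1.54481471] [-0.44261935  0.29377401 -2.53021362] 21.95478624766768
```

Call:
send_rows(plan="0 0 1 0 0; -8 0 0 0 0; -8 0 0 0 0; -8 0 0 0 0; -5 0 0 0 0; -6 0 0 0 0; -8 0 0 0 0; -8 0 0 0 0")

```text
t: 12.55
eef_pos: [479.5, -167.0, 35.0]
tcp_rot: [3.137, -0.004, 1.545]
ft_force: [0.3, 0.3, -2.6]
opening: 0.23
```

```bash
python3 - <<'E'
from plan import *
s=env.state();print(s["eef_pos"],s["tcp_rot"],s["ft_force"],s["opening"]*95.1)
for c in ["side","scene"]:
    p=eyes.read_camera(c)
    save(p,c+"4",(330,210,80,80) if c=="scene" else (300,230,90,80),7)
E
```

```text
[ 479.5260517  -167.00629808   35.04256159] [ 3.13666641 -0.00448274  1.54502949] [ 0.25142845  0.3053631  -2.6468879 ] 21.82804549688919
```

View pics/side4.png

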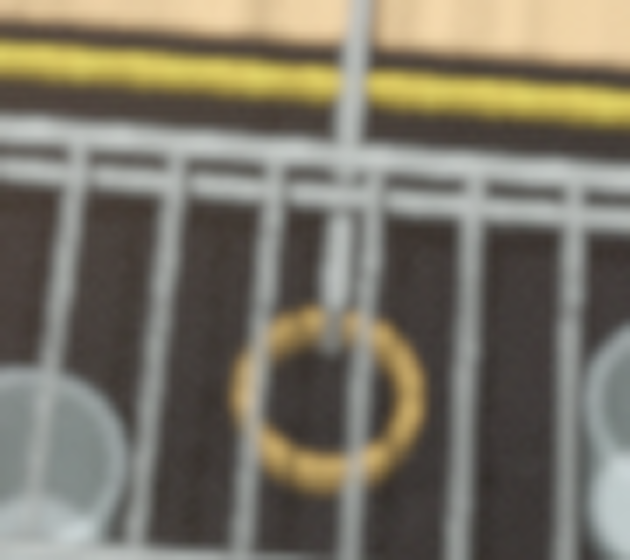

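View pics/scene4.png

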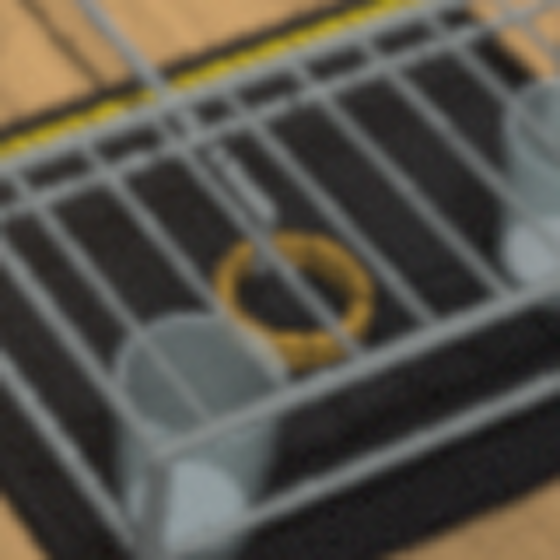

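The hook is inside the ring at its front wall (side crop 332,345), and the ring is following. I'll keep drawing.

Call:
send_rows(plan="-9 0 0 0 0; -10 0 0 0 0; -10 0 0 0 0; -10 0 0 0 0; -10 0 0 0 0; -10 0 0 0 0; -10 0 0 0 0; -8 0 0 0 0")

```text
t: 13.45
eef_pos: [477.0, -250.4, 34.5]
tcp_rot: [3.137, -0.005, 1.544]
ft_force: [-0.6, 1.0, -3.4]
opening: 0.23
```

```bash
python3 - <<'E'
from plan import *
import pickle
s=env.state();print(s["eef_pos"],s["tcp_rot"],s["ft_force"],s["opening"]*95.1)
o={}
for c in ["side","scene"]:
    p=eyes.read_camera(c); o[c]=p
    save(p,c+"5",(320,190,80,80) if c=="scene" else (300,210,90,80),7)
pickle.dump(o,open("p5.pkl","wb"))
E
```

```text
[ 477.02589524 -250.39680049   34.51762926] [ 3.13713649 -0.00493873  1.5443379 ] [-0.6178909   0.98427598 -3.41638903] 21.86120251171028
```

View pics/side5.png

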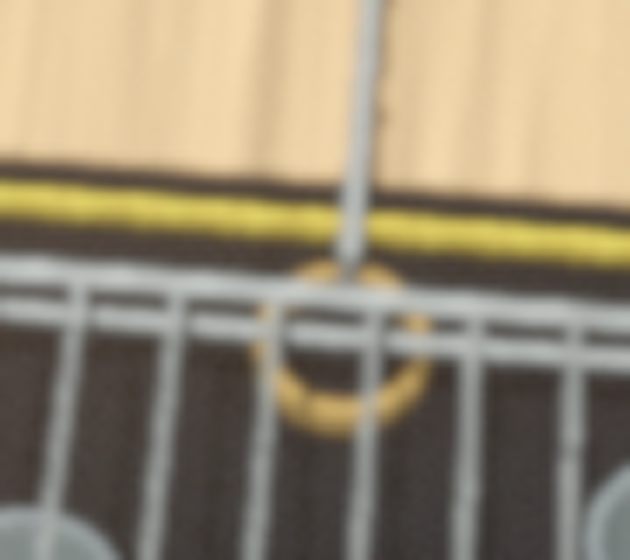

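View pics/scene5.png

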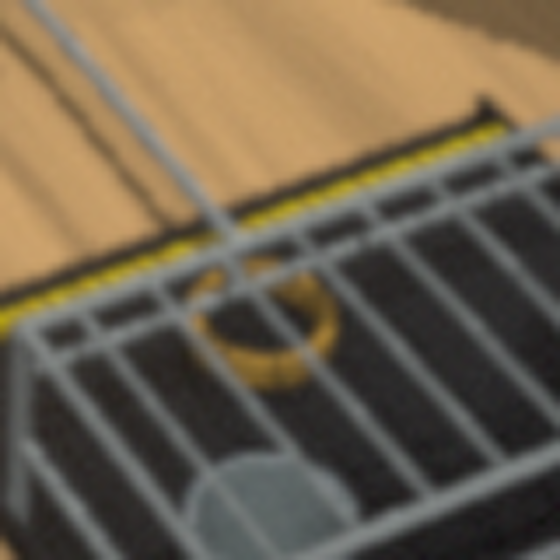

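Call:
send_rows(plan="-4 0 0 0 0; -3 0 0 0 0")

```text
t: 13.75
eef_pos: [476.8, -257.5, 34.4]
tcp_rot: [3.137, -0.005, 1.544]
ft_force: [-1.1, 1.1, -2.4]
opening: 0.233
```

Call:
send_rows(plan="-2 0 0 0 0; -1 0 0 0 0")

```text
t: 13.95
eef_pos: [476.7, -260.6, 34.4]
tcp_rot: [3.137, -0.005, 1.544]
ft_force: [0.6, 0.1, -3.2]
opening: 0.23
```

Call:
send_rows(plan="-1 0 0 0 0; -1 0 0 0 0")

```text
t: 14.15
eef_pos: [476.7, -262.4, 34.4]
tcp_rot: [3.137, -0.005, 1.545]
ft_force: [-0.3, 0.6, -1.8]
opening: 0.231
```

Call:
send_rows(plan="-1 0 0 0 0; -1 0 0 0 0")

```text
t: 14.35
eef_pos: [476.7, -264.4, 34.4]
tcp_rot: [3.137, -0.005, 1.545]
ft_force: [-0.0, -0.4, -2.0]
opening: 0.229
```

Call:
send_rows(plan="-1 0 0 0 0; -1 0 0 0 0")

```text
t: 14.55
eef_pos: [476.6, -266.5, 34.4]
tcp_rot: [3.137, -0.005, 1.545]
ft_force: [0.4, 1.0, -2.6]
opening: 0.227
```

```bash
python3 - <<'E'
from plan import *
s=env.state();print(s["eef_pos"],s["ft_force"])
for c in ["side"]:
    p=eyes.read_camera(c)
    save(p,c+"6",(300,210,90,80),7)
E
```

```text
[ 476.61480208 -266.53625661   34.37126982] [ 0.42315824  1.03889503 -2.57737546]
```

View pics/side6.png

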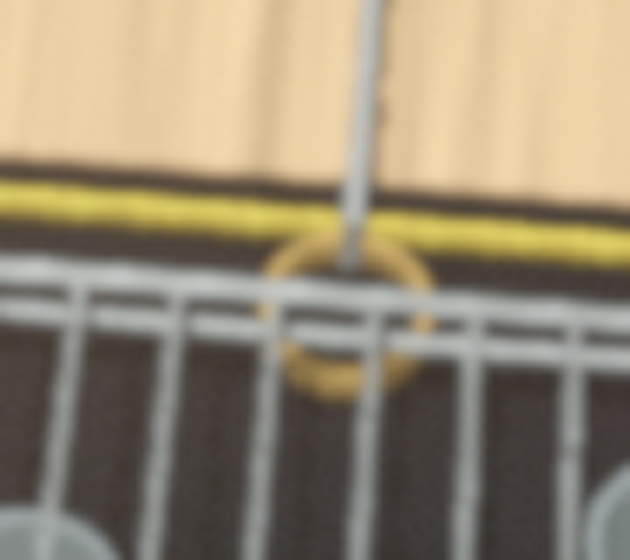

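The ring's front edge (side crop row ~232) now almost meets the lip's inner edge (~235). I'll creep one row at a time.

Call:
send_rows(plan="-1 0 0 0 0")

```text
t: 14.7
eef_pos: [476.6, -267.7, 34.4]
tcp_rot: [3.137, -0.005, 1.545]
ft_force: [-0.5, 0.5, -3.5]
opening: 0.231
```

Call:
send_rows(plan="-1 0 0 0 0")

```text
t: 14.8
eef_pos: [476.6, -268.7, 34.4]
tcp_rot: [3.137, -0.005, 1.545]
ft_force: [-0.2, 1.0, -2.6]
opening: 0.227
```

Call:
send_rows(plan="-1 0 0 0 0")

```text
t: 14.9
eef_pos: [476.5, -269.8, 34.4]
tcp_rot: [3.137, -0.005, 1.545]
ft_force: [0.0, 0.7, -3.1]
opening: 0.229
```

Call:
send_rows(plan="-1 0 0 0 0")

```text
t: 15.0
eef_pos: [476.5, -271.0, 34.3]
tcp_rot: [3.137, -0.005, 1.545]
ft_force: [0.4, 0.4, -3.7]
opening: 0.226
```

Call:
send_rows(plan="-1 0 0 0 0")

```text
t: 15.1
eef_pos: [476.3, -271.8, 34.3]
tcp_rot: [3.138, -0.006, 1.545]
ft_force: [-0.0, 2.2, -2.2]
opening: 0.229
```

Call:
send_rows(plan="-1 0 0 0 0")

```text
t: 15.2
eef_pos: [476.0, -272.2, 34.1]
tcp_rot: [3.139, -0.007, 1.544]
ft_force: [0.1, 8.4, -4.2]
opening: 0.231
```

Call:
send_rows(plan="-1 0 0 0 0")

```text
t: 15.3
eef_pos: [475.5, -272.2, 33.8]
tcp_rot: [3.14, -0.009, 1.544]
ft_force: [0.9, 9.1, -4.6]
opening: 0.228
```

Call:
send_rows(plan="-0.5 0 0 0 0")

```text
t: 15.4
eef_pos: [475.2, -272.0, 33.5]
tcp_rot: [3.141, -0.01, 1.543]
ft_force: [0.6, 4.1, -3.8]
opening: 0.229
```

Call:
send_rows(plan="-0.5 0 0 0 0")

```text
t: 15.5
eef_pos: [475.1, -272.1, 33.3]
tcp_rot: [3.142, -0.011, 1.543]
ft_force: [1.2, 4.9, -3.3]
opening: 0.232
```

Firm contact: about 9 N at peak, then 4–5 N held for roughly 0.3 s. I'll take a picture, ease the hook off the ring's wall, and look again.

Call:
send_rows(plan="-0.5 0 0 0 0; 0 0 0 0 0; 5 0 0 0 0; 6 0 0 0 0; 4 0 0 0 0; 0 0 0 0 0")

```text
t: 16.1
eef_pos: [475.7, -256.7, 33.6]
tcp_rot: [3.141, -0.01, 1.543]
ft_force: [-0.8, -0.4, -2.2]
opening: 0.231
```

```bash
python3 - <<'E'
from plan import *
s=env.state();print(s["eef_pos"],s["tcp_rot"],s["ft_force"])
for c in ["side","scene"]:
    p=eyes.read_camera(c)
    save(p,c+"7",(320,190,80,80) if c=="scene" else (300,200,90,80),7)
E
```

```text
[ 475.68993826 -256.72457149   33.64103813] [ 3.14087555 -0.01010638  1.54308711] [-0.79859718 -0.40041536 -2.22005663]
```

View pics/side7.png

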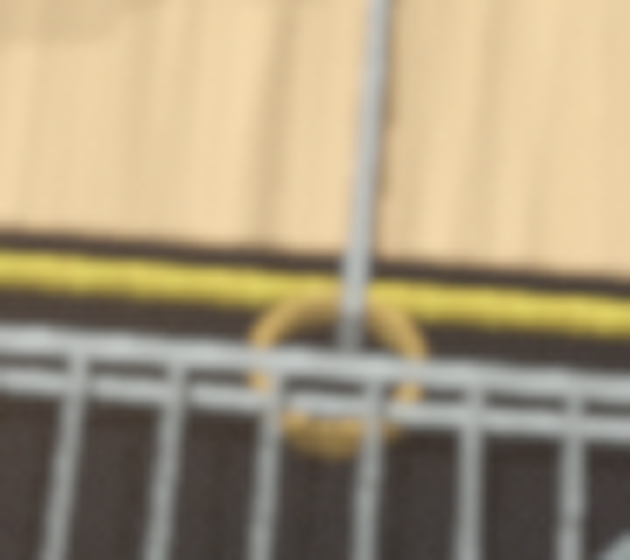

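View pics/scene7.png

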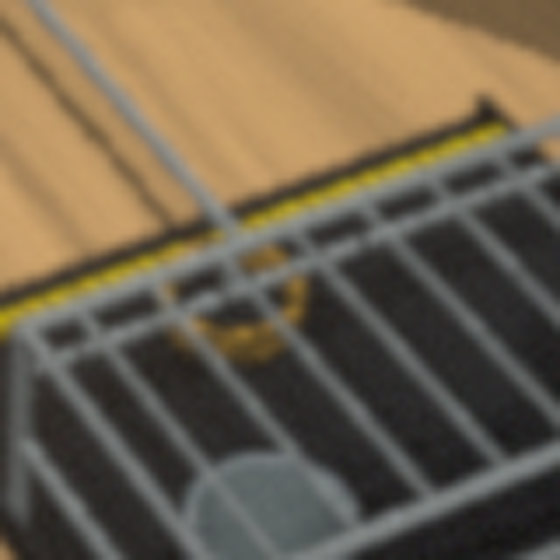

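The ring bears on the lip, with the hook about 15 mm clear of its front wall. Next I lift straight up and withdraw.

Call:
send_rows(plan="0 0 -5 0 0; 0 0 -8 0 0; 0 0 -12 0 0; 0 0 -15 0 0; 0 0 -10 0 0; -15 0 0 0 0; -30 0 0 0 0; -30 0 0 0 0")

```text
t: 17.0
eef_pos: [474.1, -334.2, 89.5]
tcp_rot: [3.139, -0.008, 1.547]
ft_force: [0.8, -0.5, -1.6]
opening: 0.229
```

```bash
python3 - <<'E'
from plan import *
s=env.state();print(s["eef_pos"],s["tcp_rot"],s["ft_force"])
p=eyes.read_camera("side"); save(p,"side8",(270,110,180,140),4)
E
```

```text
[ 474.08755007 -334.17436476   89.53379744] [ 3.13874719 -0.00841865  1.54678276] [ 0.81471738 -0.51261663 -1.64091842]
```

View pics/side8.png

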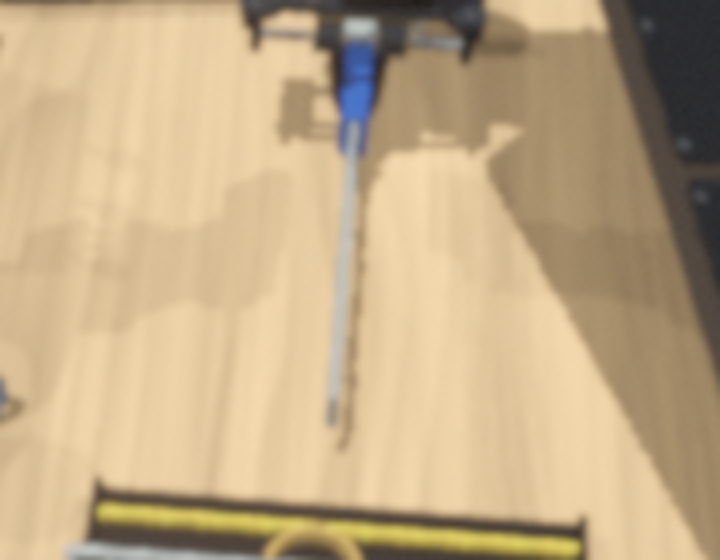

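```bash
python3 - <<'E'
from tri import *
import pickle
o=pickle.load(open("p2.pkl","rb")); ps,pd=pickle.load(open("p0.pkl","rb"))
print([np.round(atz(pd,u,v,6)) for u,v in [(350,117),(402,121)]])
p=eyes.read_camera("scene"); save(p,"scene8",(240,110,180,140),4)
print([ (b["bbox"],b["confidence"]) for b in boxes_of("spoon",p)])
E
```

```text
[array([ 503., -518.,    6.]), array([ 321., -509.,    6.])]
[([272.0, 137.0, 40.8, 16.6], 0.44)]
```

View pics/scene8.png

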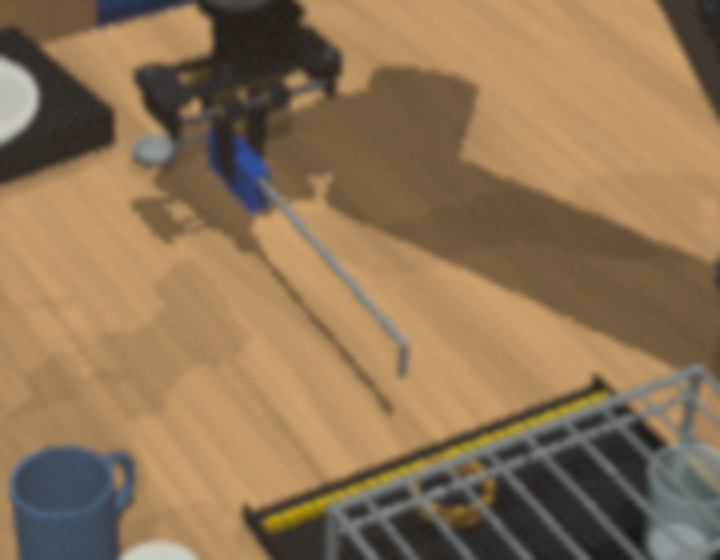

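Call:
send_rows(plan="-12 0 10 0 0; -13 0 15 0 0; 0 0 15 0 0; 0 0 12 0 0; 0 0 5 0 0; 0 0 0 0 0")

```text
t: 17.75
eef_pos: [472.1, -360.8, 25.1]
tcp_rot: [3.142, -0.011, 1.544]
ft_force: [0.1, -0.1, -2.5]
opening: 0.228
```

```bash
python3 - <<'E'
from plan import *
s=env.state();print(s["eef_pos"],s["tcp_rot"],s["ft_force"])
E
```

```text
[ 472.06687911 -360.84879056   25.10272001] [ 3.14156459 -0.01096442  1.5444053 ] [ 0.05380856 -0.05588444 -2.45964229]
```

Call:
send_rows(plan="0 0 2 0 0; 0 0 1 0 0")

```text
t: 17.95
eef_pos: [472.3, -360.8, 22.2]
tcp_rot: [3.141, -0.011, 1.545]
ft_force: [-0.4, -0.4, -3.5]
opening: 0.23
```

Call:
send_rows(plan="0 0 1 0 0; 0 0 1 0 0")

```text
t: 18.15
eef_pos: [472.7, -360.9, 20.9]
tcp_rot: [3.14, -0.01, 1.545]
ft_force: [-0.4, -0.8, -2.4]
opening: 0.232
```

Call:
send_rows(plan="0 0 1 0 0; 0 0 1 0 0")

```text
t: 18.35
eef_pos: [473.0, -361.0, 19.5]
tcp_rot: [3.139, -0.009, 1.545]
ft_force: [0.8, -1.0, -0.6]
opening: 0.23
```

Call:
send_rows(plan="0 0 1 0 0; 0 0 1 0 0")

```text
t: 18.55
eef_pos: [473.1, -361.1, 19.0]
tcp_rot: [3.139, -0.009, 1.545]
ft_force: [-4.4, 2.8, 16.2]
opening: 0.231
```

Call:
send_rows(plan="0 0 1 0 0; 0 0 1 0 0")

```text
t: 18.75
eef_pos: [473.1, -361.1, 19.0]
tcp_rot: [3.138, -0.008, 1.545]
ft_force: [-2.2, 2.4, 9.9]
opening: 0.232
```

```bash
python3 - <<'E'
from plan import *
s=env.state();print(s["eef_pos"],s["tcp_rot"],s["ft_force"],s["moment"])
for c in ["side","scene"]:
    p=eyes.read_camera(c); save(p,c+"9",(290,110,120,140) if c=="side" else (270,110,120,120),5 if c=="scene" else 4)
E
```

```text
[ 473.14469452 -361.14631561   19.02150676] [ 3.13817347 -0.00822871  1.54487091] [-2.21728737  2.41593909  9.94234373] [0.634878   0.65041621 0.01538351]
```

View pics/scene9.png

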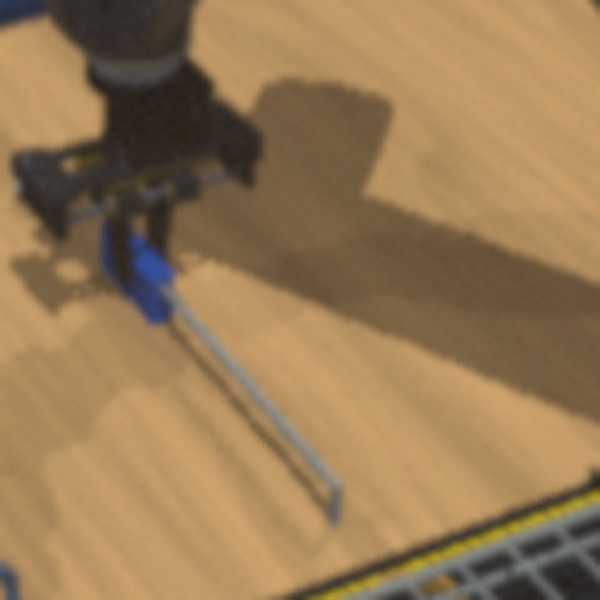

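The rod is down: the vertical force rose to +10–16 N and the hook meets its shadow at crop (335,520). I'll open the gripper and back straight up.

Call:
send_rows(plan="0 0 -0.5 0 24; 0 0 0 0 30; 0 0 0 0 45; 0 0 0 0 60; 0 0 0 0 60; 0 0 0 0 60")

```text
t: 19.45
eef_pos: [473.6, -361.6, 20.1]
tcp_rot: [3.137, -0.007, 1.545]
ft_force: [-0.1, 0.1, -0.4]
opening: 0.593
```

```bash
python3 - <<'E'
from plan import *
s=env.state();print(s["eef_pos"],s["tcp_rot"],s["ft_force"],s["opening"]*95.1)
p=eyes.read_camera("wrist"); save(p,"w10")
E
```

```text
[ 473.59920128 -361.55350622   20.13688682] [ 3.13683919 -0.0068024   1.54522875] [-0.09008364  0.10351662 -0.38584325] 56.438132431830326
```

View pics/w10.png

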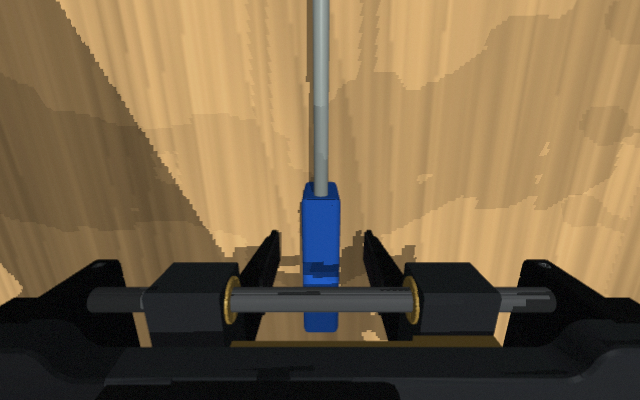

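The fingers (columns 275 and 370) are clear on both sides of the upright handle (303–340). Now I lift away.

Call:
send_rows(plan="0 0 -8 0 60; 0 0 -20 0 60; 0 0 -30 0 60; 0 0 -40 0 60; 0 0 -40 0 60; 0 0 -40 0 60; 0 0 0 0 60")

```text
t: 20.2
eef_pos: [472.3, -362.5, 207.1]
tcp_rot: [3.138, -0.008, 1.545]
ft_force: [-0.0, -0.3, -0.4]
opening: 0.626
```

```bash
python3 - <<'E'
from plan import *
import pickle
s=env.state();print(s["eef_pos"],s["ft_force"])
o={}
for c in ["side","scene","wrist"]:
    p=eyes.read_camera(c); o[c]=p
    if c=="wrist": save(p,"w11")
    else: save(p,c+"11",(290,110,140,140) if c=="side" else (260,110,150,150),4)
pickle.dump(o,open("p11.pkl","wb"))
E
```

```text
[ 472.25968096 -362.4700073   207.06968911] [-0.03110861 -0.31881188 -0.42272695]
```

View pics/side11.png

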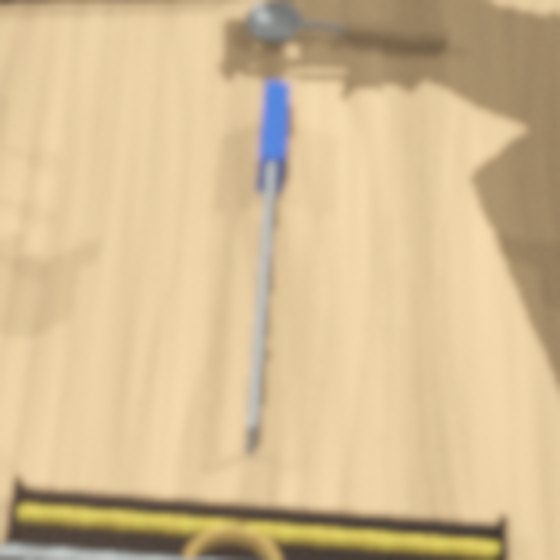

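View pics/scene11.png

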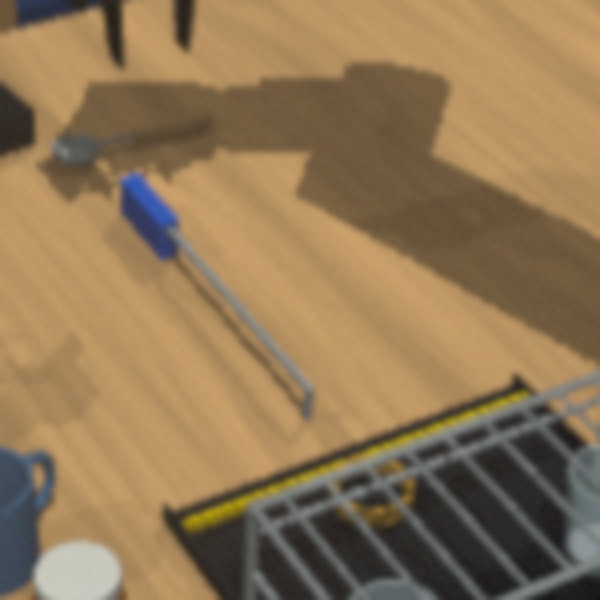

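View pics/w11.png

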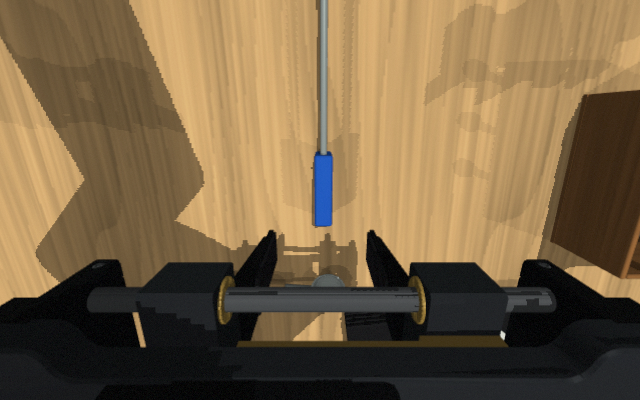

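Call:
send_rows(plan="40 0 -20 0 60; 40 0 -20 0 60; 40 0 -10 0 60; 40 0 0 0 60; 40 0 0 0 60; 40 0 0 0 60; 20 0 0 0 60; 0 0 0 0 60")

```text
t: 21.15
eef_pos: [473.4, -91.5, 244.9]
tcp_rot: [-3.118, -0.025, 1.541]
ft_force: [-1.0, 0.2, 0.0]
opening: 0.631
```

```bash
python3 - <<'E'
from tri import *
import pickle
o=pickle.load(open("p11.pkl","rb"))
S=lambda a:(260+(a[0]+.5)/4-.5,110+(a[1]+.5)/4-.5)
D=lambda a:(290+(a[0]+.5)/4-.5,110+(a[1]+.5)/4-.5)
for n,a,b in [("hook",(308,416),(251,452)),("bend",(308,388),(252,428)),("handle top back",(128,178),(277,82))]:
    x,e=tri([(o["scene"],*S(a)),(o["side"],*D(b))]); print(n,np.round(x,1),round(e,1))
p=eyes.read_camera("wrist"); save(p,"w12"); print(env.state()["eef_pos"])
pickle.dump(p,open("w12.pkl","wb"))
E
```

```text
hook [479.6 -62.3   1. ] 0.2
bend [480.5 -62.1  32.6] 1.6
handle top back [ 470.8 -416.8   36.5] 2.9
[473.43102378 -92.5139131  244.77446895]
```

View pics/w12.png

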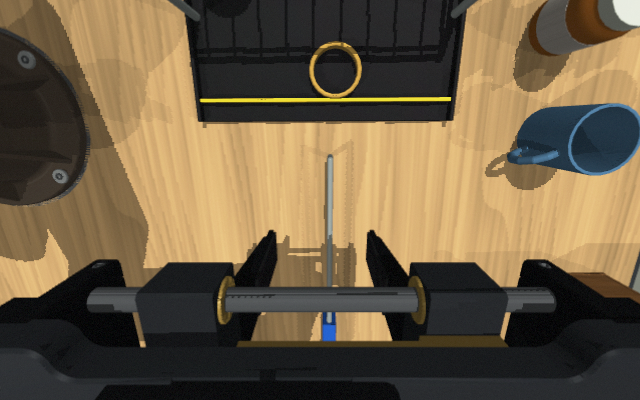

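```bash
python3 - <<'E'
from tri import *
import pickle
p=pickle.load(open("w12.pkl","rb")); save(p,"w12c",(290,30,90,80),7)
a=p["image"][84:108,330:341].astype(int).mean(1).round().astype(int)
print([(84+i,r.tolist()) for i,r in enumerate(a)])
f=[atz(p,335,v,z)[1] for v,z in [(98,24),(98,20),(42,24)]]; print(f)
E
```

```text
[(84, [37, 36, 37]), (85, [37, 35, 37]), (86, [36, 36, 36]), (87, [35, 34, 35]), (88, [33, 33, 33]), (89, [32, 32, 32]), (90, [32, 31, 33]), (91, [31, 31, 32]), (92, [32, 33, 33]), (93, [114, 93, 50]), (94, [229, 185, 86]), (95, [211, 168, 78]), (96, [199, 157, 71]), (97, [136, 107, 49]), (98, [154, 132, 33]), (99, [236, 222, 54]), (100, [238, 225, 55]), (101, [164, 142, 33]), (102, [54, 47, 21]), (103, [21, 20, 21]), (104, [22, 22, 23]), (105, [34, 33, 35]), (106, [36, 34, 36]), (107, [37, 37, 38])]
[np.float64(18.020500850392693), np.float64(18.309651343450454), np.float64(84.21920575033894)]
```

View pics/w12c.png

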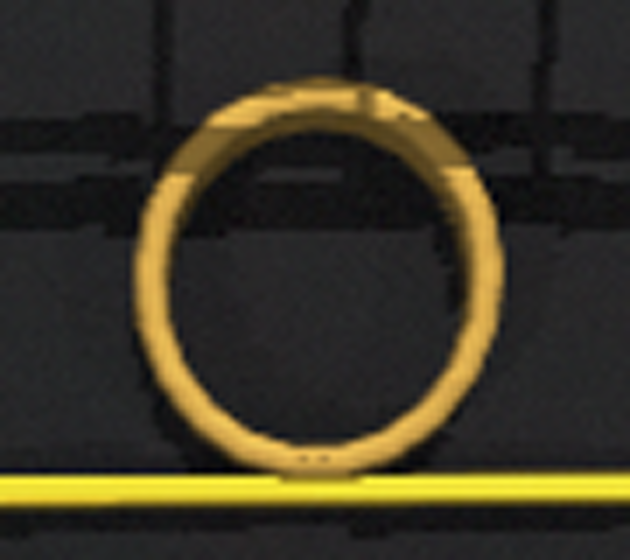

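The ring lies flat and touches the lip with no visible gap (crop row ~475). The rod stands clear of the tray and the gripper touches nothing, so I'm handing in.

```bash
python3 -c "
from cell import *
print(job_done()); print(env.state()['t'])"
```

```text
the job is handed in; nothing more can be done
None
the job is handed in; nothing more can be done
```

I hooked the brass band from inside and drew it out flat until it bore on the yellow lip. Then I lifted the hook out and stood the rod on the open table in front of the tray. I handed the job in about 21 s into the 72 s limit; it reports no verdict.

- **Pull:** the wrist force peaked at about 9 N, somewhat more than the half kilo you suggested but under the 12 N limit. It then held at about 4–5 N, with roughly 0.4 s of firm pull in all. These are wrist readings with about 1 N of noise; the force on the lip itself is not measured.
- **Band:** the last wrist picture shows it flat, with no visible gap to the lip.
- **Rod:** it stands upright, with the hook at a triangulated height of about 1 mm and roughly 25 mm clear of the tray front. One handle-corner triangulation came out about 8 mm low. I put that down to a poorly chosen pixel, because the other views show the handle standing flat.
- **Tableware:** the spoon looks unmoved in the last pictures, and nothing came near the glasses, mug or jar. I did not measure their positions again.
- **Setting down:** the rod met the table with a brief vertical force of about 16 N before release.

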